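# Top up the screw feeder: slide the refill tin into place, then hold the hopper lid open

### The arm

A 6-joint arm with a two-finger parallel gripper is mounted at the origin on the work surface. World frame = base frame: x ahead of the robot, y to its left, z up, the work surface at z = 0. Lengths are in m, angles in rad, forces in N, time in s.
With the tool pointing down it reaches from about 0.35 to 0.85 m from the base axis. Payload 8.1 kg.
Tool frame: the origin (TCP) lies at the very end of the fingers, on their centre line; the grasp point (between the pads) lies 19 mm behind it; z points along the fingers, y is the line along which they close (so a half turn about z gives the same grasp; the last joint's range is limited). The gripper opens to 93 mm and grips with 3 to 60 N. Pads are 15 mm wide; open, the fingers measure 128 mm over their backs; the gripper's body (75 mm by 188 mm) begins 65 mm behind the grasp point.
Start: joints at [-1.307, 0.13, 1.488, -0, 1.523, -0.085], TCP at [0.205, -0.564, 0.179] pointing down, gripper open.
Joint ranges: [-2.96, 2.96], [-0.89, 2.26], [0.02, 2.5], [-1.34, 4.48], [0, 2.73], [-2.66, 2.66]. Speed limits (rad/s): [2.39, 2.39, 2.79, 3.14, 3.14, 3.14].

### API

Orientations are given as a rotation vector (axis times angle).
In Python, from plant import monitor, eyes, ticket gives the robot as it stands.
- The arm moves only by the tool arm_command, never from a script. Its argument "deltas" is a list that holds one entry, the list of rows, each a list of 6 numbers: the shift along the world's x, y, z in cm, then the turn, a rotation vector about the world's x, y, z in degrees. In form: [[[tx, ty, tz, rx, ry, rz], ...]]. A call has 1 to 12 rows; each row shifts and turns the commanded pose from where the row before left it; what a row does not reach is not made up. A row lasts 1/12 s, in which the tool goes at most 41.7 mm and 7.16 degrees, less where a joint would pass 70% of its speed; a pose out of reach is approached as far as the arm can. A call is refused whole if a number of a shift passes 4.17 or a number of a turn 7.16, either way. A call with a gripper value outside its range is refused whole. "gripper" is the opening, from -1 (shut) to 1 (fully open), set as the call begins (left out, the last holds). The fingers move at their own pace and stop on an object; "squeeze" is the grip in N (left out, the last holds). Time passes only in rows, so rows that do not move let the fingers close. It gives the time, the measured TCP pose, the force, the opening and the grip force at its end, in the units of the state.
- monitor.read_state(): the state, without advancing time (a new reading comes with each control period).
- eyes.read_camera(name): name is "side" or "top"; returns the picture (384x512x3 uint8, blue, green, red); there is no depth.
- eyes.camera_model(name): a dict with "fx", "fy", "cx", "cy" (pixels), "k1" (the pictures are not rectified: a ray, as slopes to the right and down, at radius r is drawn at 1 + k1 r^2 times it, then the intrinsics apply), "rvec" (rotation vector, rad) and "tvec" (3), from world to camera coordinates, as OpenCV has them. Camera axes: x right, y down, z forward; pixel columns grow to the right and rows downward; lengths in m; the calibration is good to about 2 mm. A picture is of the moment at which its call begins. camera_model takes no time and is no camera call.
- ticket.close_job(): hands the job in; it is judged then, once.
The state is a dict: "t": time; "q": joint angles; "dq": joint speeds; "joint_torque": joint torques, N m; "tool_pos": TCP position; "orientation": TCP orientation; "force": force on the tool from outside, world axes, zero at the start; "wrist_torque": the same for the moment, N m; "opening": finger opening in m; "gripper_force": force on a finger pad.
Only numpy, scipy, OpenCV 4.12 (cv2) and the standard library are available. Lean on these libraries where they do the work, as an engineer would, in place of code of your own. Each camera call takes 0.05 s, during which the arm holds its last target. There are 200 camera calls.

### The job

We are topping up the screw feeder. Slide the open round tin of screws across the bench mat, never lifting or tipping it, until it stands wholly inside the taped square beside the feeder; then raise the feeder's self-closing hopper lid to about 60 degrees from shut and finish still holding it there with the gripper, so that I can scoop the screws in: do not let go. Leave the other things on the bench where they are.

Things in the scene. Friction and masses are not known exactly. Their poses are not given: they have to be found in the camera images.
- feeder: Screw feeder, fixed to the bench: cream steel case 185 mm long (x) x 130 mm wide (y) x 145 mm high. Origin at the centre of its underside on the mat; x points from its front (near the robot, where an aluminium track sticks out 37 mm at about 120 mm height) to its hinge end, y to its left, z up. The lid covers the hinge-end two thirds of its top.
- lid (a joint): Angle of the hopper lid, rad: 0 shut (flat on the case), grows as the lid's near edge swings up and away from the robot; 60 degrees = 1.047; stop at 1.4. A weak spring and its weight shut it from any angle when let go; lifting by the handle takes 1 to 3 N.
- handle (a point): Middle of the bar of the lid's black bow handle: round bar 10 mm thick, 80 mm free between its posts, lying along the feeder's y (parallel to the hinge), 28 mm gap under the bar. 184 mm above the mat when shut, 103 mm from the hinge line along the lid and 36 mm off it. It moves with the lid. The lid: cream steel sheet, about 0.2 kg, 122 mm long from the hinge, 128 wide, 2.5 thick.
- hinge_axis (a point): Middle of the hinge line, 148 mm above the mat, fixed on the feeder; the hinge line runs along the feeder's y.
- tin: Round open steel tin brim-full of small screws, 100 mm outside diameter, 45 mm high, loose, 0.4 to 0.85 kg. Origin at the centre of its underside, on the mat; z up along its axis. It slides with dry friction.
- square: Square of flat white tape on the mat, on the left (+y) side of the feeder: tape 10 mm wide, 140 mm square inside the tape (so the tin has 20 mm of room on each side when centred). Origin at its centre on the mat, x and y along its sides; no thickness to speak of.
- spool: Bystander: reel of solder wire standing on its flange, 60 mm across, 44 mm high; origin under its centre.
- jar: Bystander: closed jar with black cap, 60 mm across, 85 mm high; origin under its centre.
- housing: Bystander: open black plastic housing 130 x 66 x 30 mm (x, y, z); origin under its centre.
- driver: Bystander: screwdriver lying on the mat, 190 mm long along its x, about 30 mm thick; origin under its middle.
- cutters: Bystander: side cutters with red grips lying flat, about 155 mm long along x, 60 mm wide, 14 mm high; origin near the pivot, on the mat.
- meter: Bystander: hand-held multimeter lying on its back, 165 x 80 x 43 mm (x, y, z); origin under its centre.
- bits: Bystander: aluminium block 60 x 36 x 24 mm (x, y, z) with driver bits standing out of it to 40 mm height, on the right of the feeder; origin under its centre.
Things that resemble listed ones, but are neither listed nor needed, are in the scene too. Leave any purple or red look-alike of the tin alone.

How it is judged:
By the outcome, as a careful person would: the job done as asked, in the order asked, and still so for the second after the job is handed in, while the arm keeps its last pose, push and grip.
It also fails if it takes over 53 s, if anything falls off the work surface, if the arm or the gripper's body presses on something with over 40 N, if the wrist force passes 120 N, or if a joint passes its speed limit or range.

## Working session

There is one attempt and no reset: what is moved stays moved. The work goes in short steps, Python scripts to look and compute and a tool call to move; the robot and the scene stay as the last step left them, time stands still between calls to the robot, and variables do not carry over. Pictures are saved under pics/ and viewed, at most 10 in all, crops included, and the job is handed in when it is done.

Besides the shell and the picture viewer there is one more tool, called after "Emit:" in YAML: its name, and indented under it one key for each argument. arm_command: Moves the arm, as the interface text tells. Its arguments: {"type":"object","properties":{"deltas":{"type":"array"},"gripper":{"type":"number"},"squeeze":{"type":"number"}},"required":["deltas"]}

```bash
mkdir -p pics; ls; cat > h.py <<'E'
import numpy as np, cv2
from plant import monitor, eyes, ticket
def model(n):
    m=eyes.camera_model(n); R=cv2.Rodrigues(np.array(m["rvec"],float))[0]; return m,R,np.array(m["tvec"],float)
def ray(n,u,v):
    m,R,t=model(n); x=(u-m["cx"])/m["fx"]; y=(v-m["cy"])/m["fy"]; rd=np.hypot(x,y); r=rd
    for _ in range(30): r=rd/(1+m["k1"]*r*r)
    s=r/rd if rd>0 else 1
    return -R.T@t, R.T@np.array([x*s,y*s,1])
def plane(n,u,v,z):
    o,d=ray(n,u,v); return o+d*(z-o[2])/d[2]
def proj(n,P):
    m,R,t=model(n); c=R@np.array(P,float)+t; x,y=c[0]/c[2],c[1]/c[2]; f=1+m["k1"]*(x*x+y*y)
    return np.array([m["fx"]*x*f+m["cx"],m["fy"]*y*f+m["cy"]])
def snap(n,name=None):
    im=eyes.read_camera(n)
    if name: cv2.imwrite("pics/"+name,im)
    return im
E
python3 - <<'E'
from h import *
a=snap("top"); b=snap("side"); cv2.imwrite("pics/raw_top.png",a); cv2.imwrite("pics/raw_side.png",b)
cv2.imwrite("pics/t1.png",cv2.resize(a,(800,600))); cv2.imwrite("pics/s1.png",cv2.resize(b,(800,600)))
for n in("top","side"): m,R,t=model(n); print(n,m["fx"],m["k1"],-R.T@t,R[2])
s=monitor.read_state(); print(s)
E
```

```text
pics
top 413.97033777440174 0.04976336849568811 [ 0.30595783 -0.06262551  1.22937278] [ 0.21141575 -0.00704866 -0.97737081]
side 413.010765602911 -0.055674976596320785 [-0.25099002  0.68054393  0.77174625] [ 0.63234632 -0.57784653 -0.51597627]
{'t': 0.1, 'q': array([-1.30743221e+00,  1.31087319e-01,  1.48914243e+00, -8.38799764e-06,
        1.52302403e+00, -8.53782362e-02]), 'dq': array([-1.97711310e-03, -1.76991468e-03, -1.45952276e-03,  1.07360910e-03,
        6.69817906e-04,  9.64662244e-05]), 'joint_torque': array([ 1.28643856e-03, -5.61343288e+01, -4.93094516e+01,  7.70542910e-02,
        2.91191682e-02, -2.60743712e-05]), 'tool_pos': array([ 0.20490891, -0.56331193,  0.17780676]), 'orientation': array([-3.09232415e+00, -5.44745122e-01,  2.44881222e-04]), 'force': array([ 0.42510055,  0.62000634, -0.73568022]), 'wrist_torque': array([ 0.04150506, -0.00677574,  0.05641022]), 'gripper_force': 0.0, 'opening': 0.09318191046854572}
```

View pics/t1.png

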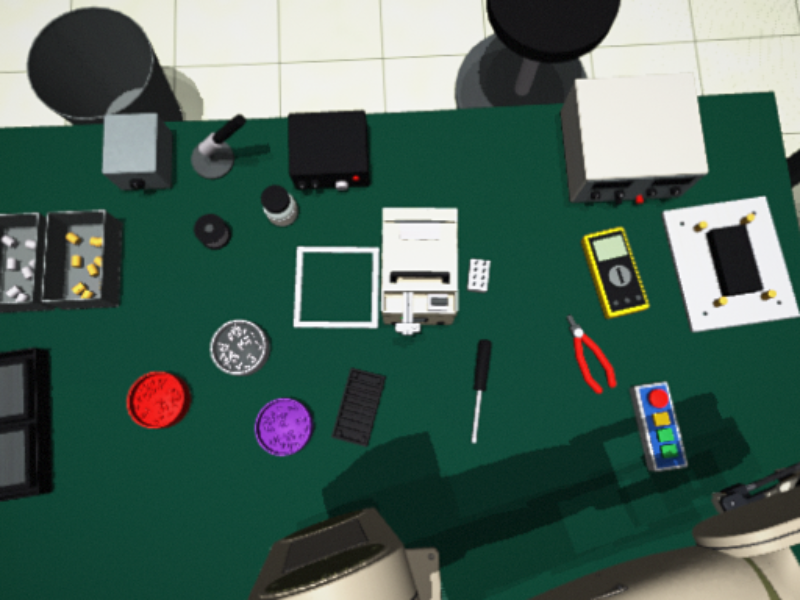

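View pics/s1.png

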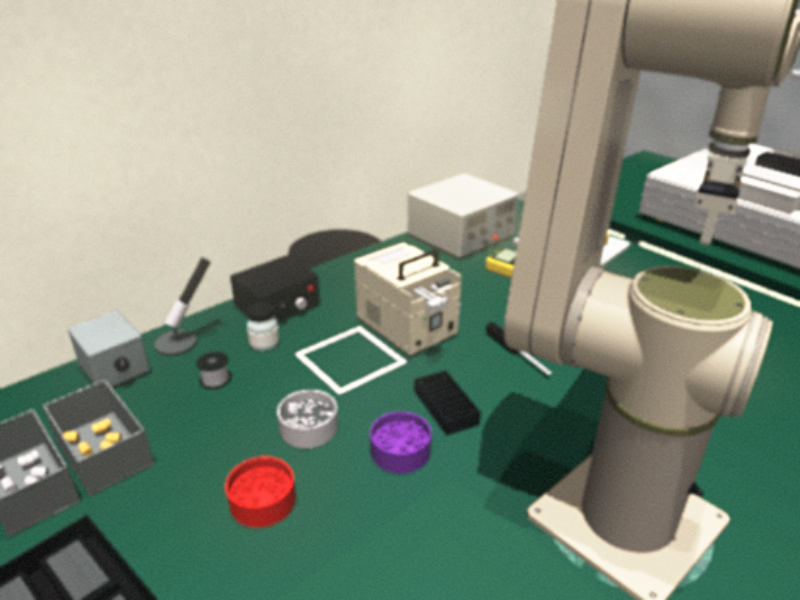

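The top view (800x600 scale) shows the square at (337,287), the feeder at (420,265) and its handle bar at (420,276).

Candidates for the tin are bare steel at (240,347), red at (158,400) and purple at (284,427). The spool at (212,230) is too small. By the description I choose the steel one at (240,347). I'll check it in a close crop and measure.

```bash
python3 - <<'E'
from h import *
a=cv2.imread("pics/raw_top.png"); b=cv2.imread("pics/raw_side.png")
c=np.hstack([cv2.resize(a[120:310,60:310],(500,380),interpolation=2)]); cv2.imwrite("pics/c1.png",c)
h=cv2.cvtColor(a,cv2.COLOR_BGR2HSV)
# tin: non-green, low saturation
m=((h[...,1]<90)&(h[...,2]>60)).astype(np.uint8)*255
def blob(mask,u,v,close=3):
    mask=cv2.morphologyEx(mask,cv2.MORPH_CLOSE,np.ones((close,close)))
    for k in cv2.findContours(mask,cv2.RETR_EXTERNAL,cv2.CHAIN_APPROX_NONE)[0]:
        if cv2.pointPolygonTest(k,(u,v),False)>=0: return k
k=blob(m,153.6,222,5); e=cv2.minEnclosingCircle(k); print("tin px",e, cv2.fitEllipse(k))
(cu,cv_),r=e
print("tin at rim",plane("top",cu,cv_,.045), "diam",np.linalg.norm(plane("top",cu-r,cv_,.045)-plane("top",cu+r,cv_,.045)))
# square
w=((h[...,1]<60)&(h[...,2]>150)).astype(np.uint8)*255
k=blob(w,190,184+24 if 0 else 208,3)
if k is None:
    for k2 in cv2.findContours(w,cv2.RETR_EXTERNAL,cv2.CHAIN_APPROX_NONE)[0]:
        if cv2.contourArea(k2)>1500: print(cv2.boundingRect(k2))
else:
    R=cv2.boxPoints(cv2.minAreaRect(k)); P=np.array([plane("top",*p,0) for p in R]); print("square",P,P.mean(0))
for n,uv in {"spool":(212,228),"jar":(278,205),"housing":(360,406),"handle":(420,277)}.items():
    print(n,plane("top",uv[0]*.64,uv[1]*.64,{"handle":.184,"housing":.03,"spool":.044,"jar":.085}[n]))
# lid/feeder top corners
for uv in [(383,209),(457,209),(458,292),(382,290),(389,277),(449,281)]: print(uv,plane("top",uv[0]*.64,uv[1]*.64,.148 if uv[1]<277 or uv[1]>285 else .184))
print("red",plane("top",158*.64,400*.64,.045),"purple",plane("top",284*.64,427*.64,.045))
E
```

```text
tin px ((152.88624572753906, 222.161376953125), 19.14910316467285) ((152.62020874023438, 222.13067626953125), (35.717472076416016, 37.08316421508789), 90.38299560546875)
tin at rim [0.47620442 0.23474442 0.045     ] diam 0.1092577889122645
square [[ 0.75712808  0.1375813   0.        ]
 [ 0.74037423 -0.18673142  0.        ]
 [ 0.48862409 -0.16959197  0.        ]
 [ 0.50472288  0.14156189  0.        ]] [ 0.62271232 -0.01929505  0.        ]
spool [0.70805349 0.28651838 0.044     ]
jar [0.73289304 0.15285072 0.085     ]
housing [0.35868614 0.01774712 0.03      ]
handle [ 0.55781513 -0.09985456  0.184     ]
(383, 209) [ 0.69264935 -0.043073    0.148     ]
(457, 209) [ 0.68581699 -0.17295809  0.148     ]
(458, 292) [ 0.53677683 -0.1645232   0.148     ]
(382, 290) [ 0.54699296 -0.0348692   0.148     ]
(389, 277) [ 0.56048194 -0.04839055  0.184     ]
(449, 281) [ 0.54850342 -0.14751508  0.184     ]
red [0.38845379 0.37835644 0.045     ] purple [0.32836126 0.15366315 0.045     ]
```

View pics/c1.png

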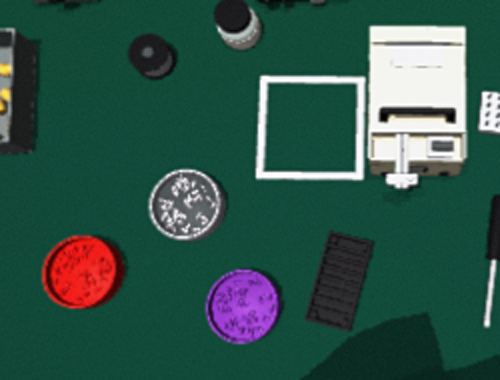

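The crop shows the steel tin full of grey screws at crop (185,204), clearly different from the red and purple ones. Next I'll refine the square and handle positions.

```bash
python3 - <<'E'
from h import *
a=cv2.imread("pics/raw_top.png"); b=cv2.imread("pics/raw_side.png")
h=cv2.cvtColor(a,cv2.COLOR_BGR2HSV)
g=((h[...,1]>90)).astype(np.uint8)
n,l,st,ce=cv2.connectedComponentsWithStats(g,connectivity=4)
i=l[184,215]; print("inner",st[i])
k=cv2.findContours((l==i).astype(np.uint8),cv2.RETR_EXTERNAL,cv2.CHAIN_APPROX_NONE)[0][0].reshape(-1,2)
P=np.array([plane("top",u,v,0)[:2] for u,v in k]); r=cv2.minAreaRect(P.astype(np.float32)); print("square",r)
# handle bar: dark blobs
for nm,im,roi in (("top",a,(240,165,300,190)),("side",b,(245,150,290,185))):
    x0,y0,x1,y1=roi; d=(im[y0:y1,x0:x1].max(2)<75).astype(np.uint8)
    for k in cv2.findContours(d,cv2.RETR_EXTERNAL,cv2.CHAIN_APPROX_NONE)[0]:
        if cv2.contourArea(k)>5:
            k=k.reshape(-1,2)+[x0,y0]; print(nm,cv2.minAreaRect(k.astype(np.float32)),k.min(0),k.max(0))
cv2.imwrite("pics/c2.png",np.hstack([cv2.resize(a[125:215,235:305],None,fx=5.5,fy=5.5,interpolation=2),cv2.resize(b[150:240,220:300],None,fx=5,fy=5.5,interpolation=2)]))
E
```

```text
inner [ 192  162   46   44 1931]
square ((0.5919210910797119, 0.058322928845882416), (0.13524411618709564, 0.13424937427043915), 87.03386688232422)
top ((268.5, 177.0), (6.0, 37.0), 90.0) [250 174] [287 180]
top ((296.5, 177.0), (24.0, 5.0), 90.0) [294 165] [299 189]
side ((278.020263671875, 163.6283721923828), (8.718572616577148, 6.277372360229492), 54.46232223510742) [273 159] [280 169]
```

View pics/c2.png

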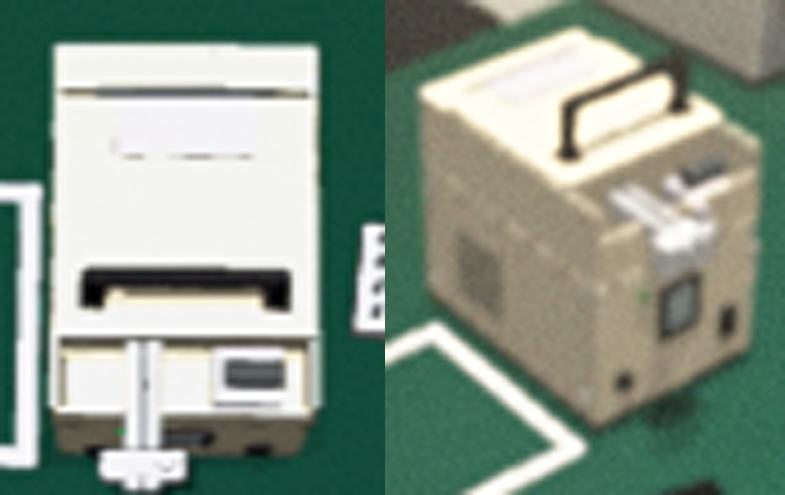

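The crop shows the bow handle, with the bar at raw top (250–288, 175), the hinge seam at raw top row 142, and the bar in the side view from (257,168) to (281,162).

```bash
python3 - <<'E'
from h import *
for v in (174.5,175,175.5): print(v,plane("top",268.8,v,.184), plane("top",250.5,v,.184),plane("top",287.3,v,.184))
print("hinge",plane("top",246,141.8,.148),plane("top",292,141.8,.148))
o1,d1=ray("top",268.8,175); o2,d2=ray("side",268.8,165)
A=np.c_[d1,-d2]; s=np.linalg.lstsq(A,o2-o1,rcond=None)[0]; print("tri",o1+d1*s[0],o2+d2*s[1])
yaw=-.053; H=plane("top",268.8,175,.184); 
print("proj side", [proj("side",H+y*np.array([-np.sin(yaw),np.cos(yaw),0])) for y in(.04,0,-.04)])
E
```

```text
174.5 [ 0.56524067 -0.10027344  0.184     ] [ 0.56770565 -0.05273622  0.184     ] [ 0.56274361 -0.14829616  0.184     ]
175 [ 0.56390357 -0.10019802  0.184     ] [ 0.56636766 -0.05267312  0.184     ] [ 0.56140768 -0.14820832  0.184     ]
175.5 [ 0.56256716 -0.10012264  0.184     ] [ 0.56503035 -0.05261005  0.184     ] [ 0.56007244 -0.14812052  0.184     ]
hinge [ 0.66942079 -0.04444514  0.148     ] [ 0.6628279  -0.17008874  0.148     ]
tri [ 0.5645239  -0.10028838  0.18148597] [ 0.56219985 -0.10232495  0.1809857 ]
proj side [array([257.82334782, 167.94482686]), array([267.93592272, 164.14924502]), array([277.70504521, 160.48417808])]
```

Emit:
arm_command:
  deltas:
    - [[1,2,2.5,0,0,6],[2,2.5,2.5,0,0,7],[2.5,2.5,2,0,0,7],[2.5,3,1,0,0,7],[2,3,1,0,0,7],[2,3.2,0,0,0,7],[2,3.2,0,0,0,7],[2,3.4,0,0,0,6],[1.5,3.5,0,0,0,6],[1.5,3.5,0,0,0,6],[1,3.5,0,0,0,6],[0.5,3.5,0,0,0,6]]
  gripper: 0.3

```text
t: 1.1
tool_pos: [0.4105, -0.1938, 0.2682]
orientation: [-2.054, -2.376, -0.0]
force: [0.9, 0.1, 0.1]
opening: 0.0603
gripper_force: 0.0
```

Emit:
arm_command:
  deltas:
    - [[0.2,3.8,0,0,0,2],[0.2,3.8,0,0,0,2],[0.2,3.8,0,0,0,2],[0.2,3.8,0,0,0,2],[0.2,3.8,0,0,0,2],[0.2,3.8,0,0,0,2],[0.2,3.8,0,0,0,2],[0.2,3.8,0,0,0,2],[0.2,3.8,0,0,0,2],[0.2,3.8,0,0,0,2],[0.2,3.8,0,0,0,2],[0.1,3.8,0,0,0,2]]

```text
t: 2.1
tool_pos: [0.4326, 0.2621, 0.2684]
orientation: [-1.521, -2.749, 0.001]
force: [1.6, -1.1, 1.3]
opening: 0.0603
gripper_force: 0.0
```

Emit:
arm_command:
  deltas:
    - [[0,2.2,-2,0,0,0],[0,1.5,-3,0,0,0],[0,0.7,-3,0,0,0],[0,0,-3,0,0,0],[0,0,-3,0,0,0],[0,0,-2,0,0,0],[0,0,-1,0,0,0],[0,0,0,0,0,0]]

```text
t: 2.77
tool_pos: [0.431, 0.3029, 0.0956]
orientation: [-1.522, -2.745, 0.007]
force: [0.2, -0.5, 0.9]
opening: 0.0607
gripper_force: 0.0
```

```bash
python3 - <<'E'
from h import *
a=snap("top"); b=snap("side")
cv2.imwrite("pics/v5.png",np.hstack([cv2.resize(a,(512,384))[100:384,40:330],b[150:384+50,60:330][:284] if 0 else cv2.resize(b[170:354,100:290],(293,284))]))
s=monitor.read_state();print(s["tool_pos"],s["orientation"],s["t"])
E
```

```text
[0.43338202 0.30425041 0.09950949] [1.52356830e+00 2.74721012e+00 5.15357704e-04] 2.8667
```

View pics/v5.png

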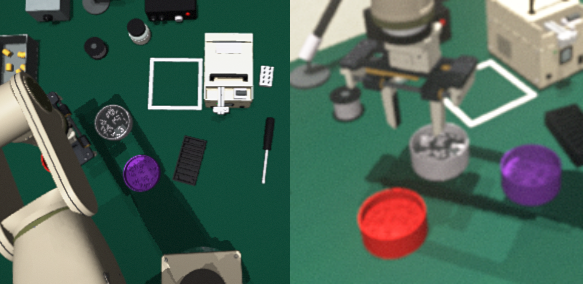

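The picture shows the fingers above the mat behind the steel tin (top view 112,122), clear of the red and purple tins. I'll go down and push.

Emit:
arm_command:
  deltas:
    - [[0,0,-2,0,0,0],[0,0,-2.5,0,0,0],[0,0,-2,0,0,0],[0,0,-1.2,0,0,0],[0,0,-0.7,0,0,0],[0,0,-0.3,0,0,0],[0,0,0,0,0,0],[0,0,0,0,0,0]]

```text
t: 3.53
tool_pos: [0.4341, 0.3047, 0.0132]
orientation: [1.523, 2.747, 0.003]
force: [0.3, 0.4, 0.6]
opening: 0.0604
gripper_force: 0.0
```

Emit:
arm_command:
  deltas:
    - [[0.4,-0.6,0,0,0,0],[0.4,-0.65,0,0,0,0],[0.4,-0.65,0,0,0,0],[0.4,-0.6,0,0,0,0],[0.4,-0.65,0,0,0,0],[0.4,-0.6,0,0,0,0],[0.4,-0.65,0,0,0,0],[0.4,-0.6,0,0,0,0],[0.4,-0.6,0,0,0,0],[0.4,-0.65,0,0,0,0],[0.4,-0.6,0,0,0,0],[0.4,-0.65,0,0,0,0]]

```text
t: 4.53
tool_pos: [0.4814, 0.2285, 0.0117]
orientation: [-1.523, -2.748, 0.0]
force: [0.6, 0.7, -0.1]
opening: 0.0603
gripper_force: 0.0
```

```bash
python3 - <<'E'
from h import *
a=snap("top"); b=snap("side"); s=monitor.read_state();print(s["tool_pos"],s["force"],proj("side",[.48,.23,.02]))
cv2.imwrite("pics/v6.png",np.hstack([cv2.resize(a[120:300,80:290],(466,400)),cv2.resize(b[190:340,130:290],(427,400))]))
E
```

```text
[0.48179324 0.22814543 0.01179337] [-0.39850982  0.48987675 -0.51451794] [198.84580445 266.50014914]
```

View pics/v6.png

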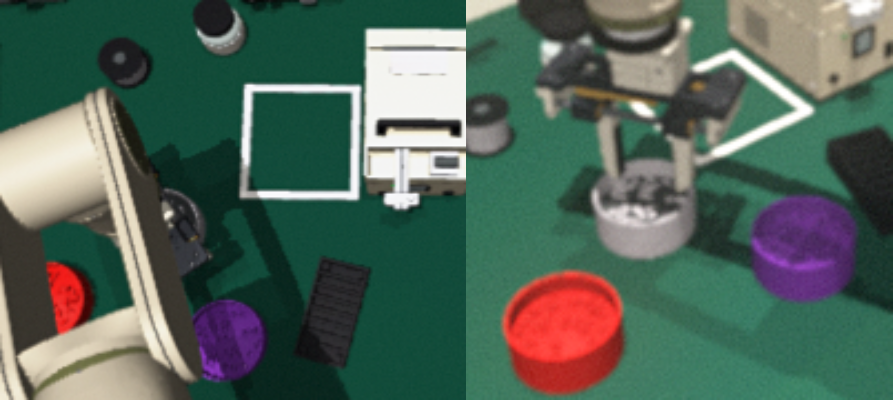

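```bash
python3 - <<'E'
from h import *
from scipy.spatial.transform import Rotation as Ro
s=monitor.read_state(); R=Ro.from_rotvec(s["orientation"]).as_matrix(); p=s["tool_pos"]; print(np.round(R,2),p,s["q"])
b=snap("side"); crop=lambda q:((q[0]-110)*3.6,(q[1]-170)*3.6)
v=cv2.resize(b[170:320,110:270],None,fx=3.6,fy=3.6,interpolation=2)
for off,c in(((0,0,0),(0,0,255)),((0,.03,0),(0,255,255)),((0,-.03,0),(0,255,255)),((0,.03,-.08),(255,0,255)),((0,-.03,-.08),(255,0,255))):
    q=crop(proj("side",p+R@np.array(off))); print(off,q); cv2.circle(v,(int(q[0]),int(q[1])),3,c,-1)
for th in np.arange(0,6.28,.3):
    for z in (0,.045):
        q=crop(proj("side",[.478+.05*np.cos(th),.236+.05*np.sin(th),z])); cv2.circle(v,(int(q[0]),int(q[1])),2,(0,255,0),-1)
cv2.imwrite("pics/v7.png",v)
E
```

```text
[[-0.53  0.85  0.  ]
 [ 0.85  0.53 -0.  ]
 [-0.    0.   -1.  ]] [0.48179324 0.22814543 0.01179337] [ 3.46279404e-01  9.82407196e-02  1.83996577e+00 -3.02082251e-04
  1.20318141e+00 -2.10823783e-01]
(0, 0, 0) (np.float64(321.2535821152488), np.float64(353.35320401712283))
(0, 0.03, 0) (np.float64(284.61913013519114), np.float64(345.66838235361286))
(0, -0.03, 0) (np.float64(358.38312764200936), np.float64(361.1179438118525))
(0, 0.03, -0.08) (np.float64(275.6193229907034), np.float64(262.55767299079577))
(0, -0.03, -0.08) (np.float64(352.16411844870186), np.float64(277.5076541699689))
```

View pics/v7.png

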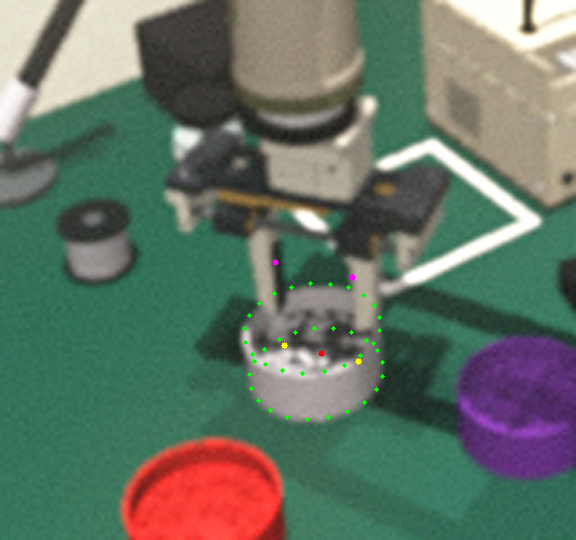

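The overlay shows the fingers at the tin, with their lower ends hidden, and the tin about where it started. I'll compare the tin's outline now with the first picture.

```bash
python3 - <<'E'
from h import *
b0=cv2.imread("pics/raw_side.png"); b1=snap("side"); a0=cv2.imread("pics/raw_top.png"); a1=snap("top")
def low(im): h=cv2.cvtColor(im,cv2.COLOR_BGR2HSV); return ((h[...,1]<80)&(h[...,2]>60)).astype(np.uint8)
for im in(b0,b1):
    m=low(im)
    for r in (262,268,274,280,284,286,288): print(r,[int(x) for x in np.flatnonzero(m[r,160:235])[[0,-1]]+160] if m[r,160:235].any() else None,end=' ')
    print()
# template match of front wall patch
t=b0[262:290,175:222]; r=cv2.matchTemplate(b1[240:310,150:250],t,cv2.TM_CCOEFF_NORMED); print(cv2.minMaxLoc(r)[1],np.array(cv2.minMaxLoc(r)[3])+[150,240],"was [175 262]")
for im in(a0,a1):
    m=low(im)
    for r in (206,212,218,224,230,236): print(r,[int(x) for x in np.flatnonzero(m[r,130:185])[[0,-1]]+130] if m[r,130:185].any() else None,end=' ')
    print()
s=cv2.resize(b1[215:305,160:235],(500,600),interpolation=cv2.INTER_CUBIC); cv2.imwrite("pics/v8.png",s)
E
```

```text
262 [176, 216] 268 [178, 215] 274 [178, 215] 280 [180, 212] 284 [184, 208] 286 [188, 202] 288 None 
262 [176, 216] 268 [177, 216] 274 [178, 216] 280 [180, 213] 284 [183, 208] 286 [187, 203] 288 None 
0.8009330630302429 [175 263] was [175 262]
206 [144, 161] 212 [138, 168] 218 [135, 170] 224 [134, 170] 230 [136, 168] 236 [141, 165] 
206 [130, 160] 212 [130, 167] 218 [130, 169] 224 [130, 170] 230 [131, 169] 236 [135, 174]
```

View pics/v8.png

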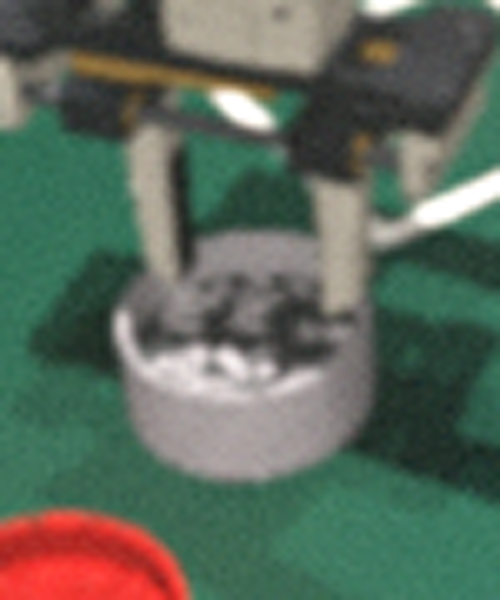

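The fingers stand inside the tin outline: it hasn't moved and I read no force. A short, slow test push in the same direction will show whether there is contact.

Emit:
arm_command:
  deltas:
    - [[0.25,-0.4,0,0,0,0],[0.25,-0.4,0,0,0,0],[0.25,-0.4,0,0,0,0],[0.25,-0.4,0,0,0,0]]

```text
t: 5.12
tool_pos: [0.4913, 0.2128, 0.0118]
orientation: [1.523, 2.748, -0.0]
force: [-0.1, -0.5, 0.1]
opening: 0.0601
gripper_force: 0.0
```

```bash
cat >> h.py <<'E'
def tinshift(ref,n,box,pad=30):
    b0=cv2.imread("pics/"+ref); b1=snap(n); x0,y0,x1,y1=box
    r=cv2.matchTemplate(b1[y0-pad:y1+pad,x0-pad:x1+pad],b0[y0:y1,x0:x1],cv2.TM_CCOEFF_NORMED); _,s,_,l=cv2.minMaxLoc(r); return s,l[0]-pad,l[1]-pad
E
python3 - <<'E'
from h import *
print(tinshift("raw_side.png","side",(175,266,222,290)))
s=monitor.read_state(); print({k:np.round(s[k],3) for k in("t","tool_pos","force","wrist_torque","joint_torque","opening","gripper_force")})
print(proj("side",[.478,.236,.02]),proj("side",[.4895,.219,.02]))
E
```

```text
(0.9419445395469666, 0, 0)
{'t': np.float64(5.167), 'tool_pos': array([0.492, 0.212, 0.012]), 'force': array([ 1.449, -1.119, -0.139]), 'wrist_torque': array([-0.115, -0.166, -0.024]), 'joint_torque': array([  1.615, -49.6  , -43.714,   0.504,   0.162,   0.177]), 'opening': np.float64(0.061), 'gripper_force': np.float64(0.0)}
[197.4397687 267.8700393] [200.14719184 262.94568996]
```

No contact, so the tool may really be higher than it reports. I'll check it against the first side picture, where one fingertip showed at about (708,243)/1.5625, and against a clean view after a lift.

```bash
python3 - <<'E'
from h import *
from scipy.spatial.transform import Rotation as Ro
R=Ro.from_rotvec([-3.09232415e+00,-5.44745122e-01,2.4e-4]).as_matrix(); p=np.array([.20490891,-.56331193,.17780676])
for y in(-.0465,-.06,.0465,.06):
  for dz in (0,.03): print(y,dz,proj("side",p+R@[0,y,0]+[0,0,dz]))
# v5 pose
p=np.array([.43338,.30425,.09951]);R=Ro.from_rotvec([1.5236,2.7472,0]).as_matrix()
for y in(-.03,.03):
  for dz in(0,.03):
    q=proj("side",p+R@[0,y,0]+[0,0,dz]); print("v5",y,dz,(q[0]-100)*293/190+290,(q[1]-170)*284/184)
b=cv2.imread("pics/raw_side.png")[95:185,420:495]; cv2.imwrite("pics/v9.png",cv2.resize(np.hstack([b]),(500,600),interpolation=cv2.INTER_CUBIC))
E
```

```text
-0.0465 0 [447.33389494 166.86970801]
-0.0465 0.03 [449.62782991 158.30074233]
-0.06 0 [446.84437778 168.64592585]
-0.06 0.03 [449.1536242  160.02678421]
0.0465 0 [450.49081096 155.37753445]
0.0465 0.03 [452.6836464  147.14258444]
0.06 0 [450.92000849 153.81008547]
0.06 0.03 [453.09878575 145.62194476]
v5 -0.03 0 434.83753092012273 150.30602084634583
v5 -0.03 0.03 433.348641224184 135.50546704902317
v5 0.03 0 399.85602597276005 142.95312398906208
v5 0.03 0.03 397.8335446860743 128.25057943782616
```

View pics/v9.png

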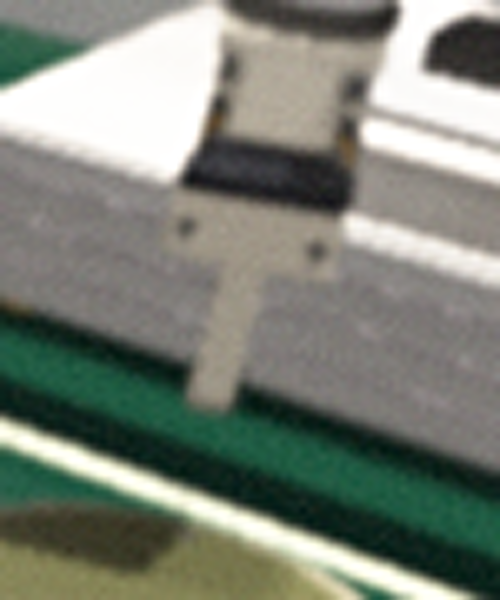

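The fingertip in the first picture is at raw (451.5,156), but the reported pose predicts (447,167). So the real fingertips are about 35 mm above the reported TCP, and the fingers passed just over the tin's rim. I'll back out and measure this offset numerically with the fingers clear over the mat.

Emit:
arm_command:
  deltas:
    - [[0,0,1.5,0,0,0],[-0.6,1,0.5,0,0,0],[-1,1.6,0,0,0,0],[-1,1.6,0,0,0,0],[-1,1.6,0,0,0,0],[-1,1.6,0,0,0,0],[-0.8,1.2,0,0,0,0],[-0.4,0.8,0,0,0,0],[0,0,0,0,0,0],[0,0,0,0,0,0]]

```text
t: 6.0
tool_pos: [0.433, 0.3075, 0.0318]
orientation: [1.522, 2.748, 0.0]
force: [0.3, -0.4, 0.2]
opening: 0.0601
gripper_force: 0.0
```

```bash
cat > tips.py <<'E'
from h import *
from scipy.spatial.transform import Rotation as Ro
def tips():
    s=monitor.read_state(); p=np.array(s["tool_pos"]); R=Ro.from_rotvec(s["orientation"]).as_matrix(); im=snap("side"); h=cv2.cvtColor(im,cv2.COLOR_BGR2HSV)
    m=((h[...,1]<90)|((h[...,0]<35)&(h[...,1]<150)))&(h[...,2]>60); o=s["opening"]/2
    print(np.round(p,4),np.round(s["force"],1))
    for sg in(-1,1):
        pt=proj("side",p+R@[0,sg*(o+.006),0]); up=proj("side",p+R@[0,sg*(o+.006),-.06])
        # walk down along the finger line to find its end
        ts=np.linspace(0,2,240); xy=np.array([up+(pt-up)*t for t in ts]); v=[bool(m[int(round(y)),int(round(x))]) for x,y in xy]
        i=[k for k in range(240) if v[k]]; runs=''.join('#' if x else '.' for x in v[::6]); print(sg,"pred",pt.round(1),"60mm up",up.round(1),runs)
if __name__=="__main__": tips(); print(tinshift("raw_side.png","side",(175,266,222,290)))
E
python3 tips.py
```

```text
[0.433  0.3075 0.0318] [ 0.3 -0.4  0.2]
-1 pred [197.3 289.1] 60mm up [195.5 271. ] ###################................#....
1 pred [170.9 283.2] 60mm up [168.3 265.2] ############.......##.#.................
(0.8424375653266907, 0, 0)
```

Emit:
arm_command:
  deltas:
    - [[0,0,-1,0,0,0],[0,0,-1,0,0,0],[0,0,-0.7,0,0,0],[0,0,-0.4,0,0,0],[0,0,0,0,0,0],[0,0,0,0,0,0]]

```text
t: 6.6
tool_pos: [0.4327, 0.3067, 0.0001]
orientation: [-1.523, -2.747, 0.002]
force: [-0.1, 0.2, 0.0]
opening: 0.0603
gripper_force: 0.0
```

```bash
python3 tips.py; python3 - <<'E'
from h import *
# scan column around the free finger for its lowest beige pixel
im=snap("side").astype(int); 
for u in range(158,184,2):
    print(u,[ "%d/%d/%d"%tuple(im[v,u]) for v in range(268,300,3)])
E
```

```text
[4.327e-01 3.067e-01 1.000e-04] [-0.1  0.2  0. ]
-1 pred [198.5 298.2] 60mm up [196.8 280.6] ###########.............................
1 pred [172.5 292.2] 60mm up [169.9 274.8] ############............................
(0.7445895075798035, 0, 2)
158 ['86/111/55', '87/112/54', '62/79/41', '57/70/45', '50/65/34', '45/56/38', '34/43/34', '38/46/38', '36/49/39', '46/51/187', '32/38/162']
160 ['88/110/53', '90/119/58', '60/79/46', '58/70/46', '53/64/39', '36/44/36', '30/43/35', '33/41/32', '41/46/69', '37/47/197', '31/34/167']
162 ['89/113/56', '85/111/56', '58/74/38', '48/60/36', '43/55/38', '40/52/40', '32/41/35', '40/52/42', '42/52/116', '35/42/188', '36/41/184']
164 ['138/153/158', '114/132/118', '88/104/89', '45/61/43', '45/58/39', '45/54/38', '38/48/40', '38/47/34', '43/53/129', '34/40/179', '37/42/185']
166 ['152/167/175', '148/163/173', '153/164/176', '130/146/155', '89/101/95', '42/54/39', '46/55/44', '42/50/40', '41/47/158', '34/38/178', '40/44/198']
168 ['133/148/155', '144/160/171', '146/160/171', '152/169/177', '145/158/169', '65/81/72', '39/48/37', '38/47/35', '39/50/206', '3
[... 338 characters left out ...]
/45', '47/58/42', '42/50/39', '39/50/37', '42/50/38', '36/47/35', '39/50/44', '40/49/144', '36/40/187', '39/42/190']
176 ['50/65/41', '58/68/44', '51/64/38', '54/68/42', '47/56/40', '44/56/39', '36/47/33', '36/47/41', '40/44/113', '44/45/196', '40/41/184']
178 ['109/114/109', '86/91/83', '74/84/73', '65/71/55', '45/56/35', '47/60/41', '32/42/38', '44/50/44', '36/44/65', '43/50/208', '27/30/166']
180 ['119/122/127', '128/128/132', '120/121/128', '109/114/119', '69/75/76', '48/60/44', '38/52/42', '42/51/42', '37/48/39', '45/52/212', '33/38/164']
182 ['86/91/88', '142/144/151', '126/126/134', '128/130/135', '125/127/134', '59/67/62', '39/48/39', '41/50/43', '31/42/30', '43/50/145', '39/42/190']
```

Emit:
arm_command:
  deltas:
    - [[0,0,-0.5,0,0,0],[0,0,-0.5,0,0,0],[0,0,-0.4,0,0,0],[0,0,-0.2,0,0,0],[0,0,0,0,0,0]]

```text
t: 7.17
tool_pos: [0.4324, 0.3067, -0.0163]
orientation: [-1.523, -2.747, 0.002]
force: [-0.0, 0.2, 0.0]
opening: 0.0605
gripper_force: 0.0
```

```bash
python3 - <<'E'
from h import *
from scipy.spatial.transform import Rotation as Ro
s=monitor.read_state(); p=np.array(s["tool_pos"]); R=Ro.from_rotvec(s["orientation"]).as_matrix(); print(p,s["force"])
im=snap("side"); h=cv2.cvtColor(im,cv2.COLOR_BGR2HSV); m=(im.min(2)>95)&(im[...,2]>im[...,1].astype(int)-5)
for r in range(270,302,2): print(r,''.join('#' if x else '.' for x in m[r,150:230]))
for dz in(0,.03): print(dz,[proj("side",p+R@[x,sg*y,0]+[0,0,dz]).round(1) for sg in(1,-1) for x in(-.0075,.0075) for y in(.03,.042)])
E
```

```text
[ 0.43237173  0.306736   -0.01625006] [-0.01174853  0.18192972  0.04524074]
270 ...............#####.........########.................###########...............
272 ...............#####.........#########..................#########...............
274 ...............#####.........##########............##############...............
276 ...............######.........###################################...............
278 ................#####.........#################################.................
280 ................#####..........###############################..................
282 .................#####...........###########################....................
284 .................#####..............#####################.......................
286 ...................###...................###########............................
288 .....................#.......................######.............................
290 .............................................######.............................
292 .............................................#####..............................
294 ................................................................................
296 ................................................................................
298 ................................................................................
300 ................................................................................
0 [array([176.6, 295.3]), array([172.4, 294.4]), array([174.1, 299.4]), array([169.9, 298.4]), array([198. , 300.2]), array([202.3, 301.2]), array([195.7, 304.4]), array([200.1, 305.4])]
0.03 [array([175.5, 286.9]), array([171.2, 286. ]), array([172.9, 291. ]), array([168.6, 290. ]), array([197.1, 291.7]), array([201.5, 292.7]), array([194.8, 295.9]), array([199.2, 296.9])]
```

The real tips are about 38 mm above the reported pose, so they're now at about 22 mm. I'll lower another 6 mm and push with checks.

Emit:
arm_command:
  deltas:
    - [[0,0,-0.4,0,0,0],[0,0,-0.2,0,0,0],[0.3,-0.5,0,0,0,0],[0.4,-0.6,0,0,0,0],[0.4,-0.65,0,0,0,0],[0.4,-0.6,0,0,0,0],[0.4,-0.65,0,0,0,0],[0.4,-0.6,0,0,0,0],[0.4,-0.6,0,0,0,0],[0.4,-0.65,0,0,0,0],[0.4,-0.6,0,0,0,0],[0.3,-0.5,0,0,0,0]]

```text
t: 8.22
tool_pos: [0.4715, 0.2471, -0.0211]
orientation: [-1.524, -2.747, -0.0]
force: [-2.8, 3.7, 2.3]
opening: 0.0606
gripper_force: 2.2
```

```bash
cat > tin.py <<'E'
from h import *
# tin centre from side view: leftmost/rightmost/lowest extents of its grey wall -> fit by bottom edge points on z=0
s=monitor.read_state(); print(np.round(s["tool_pos"],4),np.round(s["force"],1),s["t"])
print(tinshift("raw_side.png","side",(175,266,222,290),60))
E
python3 tin.py
```

```text
[ 0.4715  0.2471 -0.0211] [-2.8  3.7  2.3] 8.2167
(0.7385228872299194, 8, -7)
```

Contact: about 4.6 N of push, and the tin is sliding.

Emit:
arm_command:
  deltas:
    - [[0.4,-0.6,0,0,0,0],[0.4,-0.65,0,0,0,0],[0.4,-0.6,0,0,0,0],[0.4,-0.65,0,0,0,0],[0.4,-0.6,0,0,0,0],[0.4,-0.65,0,0,0,0],[0.4,-0.6,0,0,0,0],[0.4,-0.65,0,0,0,0],[0.4,-0.6,0,0,0,0],[0.4,-0.65,0,0,0,0],[0.4,-0.6,0,0,0,0],[0.3,-0.5,0,0,0,0]]

```text
t: 9.27
tool_pos: [0.5185, 0.1734, -0.0213]
orientation: [1.524, 2.747, -0.0]
force: [-2.5, 3.6, 3.2]
opening: 0.0605
gripper_force: 2.8
```

Emit:
arm_command:
  deltas:
    - [[0.4,-0.6,0,0,0,0],[0.4,-0.6,0,0,0,0],[0.4,-0.6,0,0,0,0],[0.4,-0.6,0,0,0,0],[0.3,-0.6,0,0,0,0],[0.3,-0.6,0,0,0,0],[0.3,-0.6,0,0,0,0],[0.2,-0.4,0,0,0,0],[0.1,-0.2,0,0,0,0],[0,0,0,0,0,0]]

```text
t: 10.1
tool_pos: [0.5464, 0.1253, -0.0213]
orientation: [1.524, 2.747, -0.001]
force: [-1.0, 0.9, 0.2]
opening: 0.0605
gripper_force: 0.8
```

```bash
cat > tin2.py <<'E'
from h import *
from scipy.optimize import least_squares
s=monitor.read_state(); print(np.round(s["tool_pos"],4),np.round(s["force"],1),s["t"])
a=snap("top"); b=snap("side"); cv2.imwrite("pics/raw_top2.png",a); cv2.imwrite("pics/raw_side2.png",b)
print("square c",proj("top",[.592,.058,0]),proj("side",[.592,.058,0]),"tin rim",proj("top",[.592,.058,.045]))
for n,im in(("top",a),("side",b)):
    h=cv2.cvtColor(im,cv2.COLOR_BGR2HSV); m=np.where(h[...,1]>90,'.',np.where(h[...,2]>170,'#',np.where(h[...,2]>70,'o',',')))
    u,v=proj(n,[.592,.058,.02]).astype(int)
    for r in range(v-30,v+32,2): print(r,''.join(m[r,u-40:u+40]))
    print(n,"u0",u-40)
E
python3 tin2.py
```

```text
[ 0.5464  0.1253 -0.0213] [-1.   0.9  0.2] 10.1
square c [215.07898927 183.22598729] [223.82563036 228.75464304] tin rim [213.47180155 179.83150341]
151 ######o####o####ooo,,.................................................o#########
153 ######o####o####ooo,.,................................................o#########
155 ###########o####ooo,,.................................................o#########
157 ###########oo####ooo,.,.o.............................................o#########
159 ############o####ooo,.,##############################################.o#########
161 ############o####ooo,,,ooooooooooooooooo#######ooooo#####ooooo######o.o#########
163 ############o####o,oo,.,........................................o###o.##########
165 ############o####oooo,.,........................................o###o.o#########
167 ############oo####o,oo,.........................................o###o.o#########
169 #############o####o,oo,.,.......................................o###o.o#########
171 #############o####o,,oo,....,,oo,,,,............................o###o.o#########
173 ############
[... 3641 characters left out ...]
........
239 .......,,.,.,,....ooooooooooooooooooooooooo##oooooooooooo###ooooo,,,,o.,.,,.....
241 ......,,.........,..,oooooooooooooooooooooo###oooooo###ooooo,,,,........,,,,,,..
243 .............,.,,....,,oooooooooooooooooooooooooooooooo,,o..,,............o..o,,
245 ...............,,.,.,,.,.,ooooooooooooooooooooooooo,.,,,,,,,,,..................
247 ........................,.,,ooooooo,oooooooooo,,,,,,.,,,,,,,,..............o....
249 ............................,,oooooooooooo,,,,,,,,,,.,,,,,.,..............o.....
251 ...............................,oooooo,,,,,.,.,,..,.,,,,,,......................
253 ....................................,.,,.,.,,...........,......,.,......o.......
side u0 183
```

The top view puts the rim centre at about (205,188.5), roughly 25 mm short of the square's centre in both x and y. I'll push on by that amount.

Emit:
arm_command:
  deltas:
    - [[0.2,-0.2,0,0,0,0],[0.3,-0.3,0,0,0,0],[0.4,-0.4,0,0,0,0],[0.4,-0.4,0,0,0,0],[0.4,-0.4,0,0,0,0],[0.3,-0.3,0,0,0,0],[0.2,-0.3,0,0,0,0],[0.2,-0.2,0,0,0,0],[0,0,0,0,0,0],[0,0,0,0,0,0]]

```text
t: 11.03
tool_pos: [0.5704, 0.1006, -0.0214]
orientation: [1.524, 2.747, -0.001]
force: [-0.6, -0.7, 0.0]
opening: 0.0608
gripper_force: 0.2
```

Emit:
arm_command:
  deltas:
    - [[-0.3,0.5,0,0,0,0],[-0.8,1.2,0,0,0,0],[-1.2,1.8,0,0,0,0],[-0.5,0.8,2,0,0,0],[0,0,3,0,0,0],[0,0,4,0,0,0],[0,0,4,0,0,-3],[-1,0,4,0,0,-5],[-2,-1,4,0,0,-5],[-3,-2,3,0,0,-5],[-3,-2.5,1,0,0,-5],[-2,-2.5,0,0,0,-5]]

```text
t: 12.03
tool_pos: [0.437, 0.0681, 0.2258]
orientation: [2.142, 2.292, 0.008]
force: [-0.2, -0.6, 0.3]
opening: 0.0606
gripper_force: 0.0
```

```bash
python3 - <<'E'
from h import *
s=monitor.read_state(); print(np.round(s["tool_pos"],4),s["t"],s["q"])
for n,i in(("top",3),("side",3)):
    im=snap(n); cv2.imwrite(f"pics/raw_{n}3.png",im)
a=cv2.imread("pics/raw_top3.png"); h=cv2.cvtColor(a,cv2.COLOR_BGR2HSV)
m=np.where(h[...,1]>90,'.',np.where(h[...,2]>170,'#',np.where(h[...,2]>70,'o',',')))
for r in range(155,212,2): print(r,''.join(m[r,180:250]))
E
```

```text
[0.437  0.0681 0.2258] 12.0333 [ 3.84498970e-02 -3.30573773e-01  1.83377763e+00  9.14714329e-06
  1.63165086e+00 -2.91670350e-02]
155 .............oooooo,oooooo,.....................................o#####
157 ............oo###oooo###oo,,....................................o#####
159 ooooooooooooo####ooo####oo,,o##################################.o#####
161 ##########oo#####oo######ooo,ooooooo#####ooooo####oooooo######o.o#####
163 ##########oo#####oo######ooo,,oooooooo....................o###o.######
165 ##########oo#####oo######ooo,,ooooooooo##oo...............o###o.o#####
167 ##########oo#####oo######ooo,,,##oooooooooo##o............o###o.o#####
169 ##########oo#####oo######o#o,.,o###oo##oooooo##o..........o###o.o#####
171 ##########oo#####oo######ooo,..,o##oooooooooooooo.........o###o.o#####
173 ##########oo#####oo######ooo,..,o##ooooooooooooooo........o###o.######
175 ##########oo#####oo######o#o,..,,ooo##ooooooooooooo.......####o.######
177 ##########oo######o######o#o,,,,,ooooo###oo##oooo#o.......####o.o####o
179 ##########oo######o######o##,.,.,#ooooooooooooooo##,......####o.o#
[... 504 characters left out ...]
,,..........,o##o.,ooo###
195 ############o######o######oooo,.,,ooooooo,,,,............,o##o.,ooo###
197 ############o######o#######ooo...,,,,,,,,,...............,o##o.,ooo###
199 ############o######oo######ooo,,..,.......................o##o..oo####
201 ############o#######o######ooo,,.,.......................oo##o..,ooooo
203 ############o#######o######oooo,.,,......................oo##o,..,oooo
205 ####################o######oooo,.,,........,.............oo##o...,oooo
207 ####################o######o,oo,.,oo##ooooooo#ooooooooooo####o....,,,,
209 #############o######o######o,oo,,,,ooooooooooooooooooooooo###o........
211 #############o######oo######o,oo,,,...................................
```

The tin's rim centre is now at (213,180) against a target of (213.5,180), so it's centred. Now over the handle.

Emit:
arm_command:
  deltas:
    - [[1,-1.4,0,0,0,-1],[1.2,-1.6,0,0,0,-1],[1.4,-1.8,0,0,0,-1],[1.4,-2,0,0,0,-1],[1.5,-2,0,0,0,-1],[1.5,-2,0,0,0,-1],[1.5,-2,0,0,0,-1],[1.3,-1.6,0,0,0,0],[1,-1.4,0,0,0,0],[0.7,-1,0,0,0,0],[0,0,0,0,0,0],[0,0,0,0,0,0]]
  gripper: 0.07

```text
t: 13.13
tool_pos: [0.5622, -0.1, 0.2212]
orientation: [-2.278, -2.162, 0.0]
force: [0.0, 0.2, -0.0]
opening: 0.05
gripper_force: 0.0
```

Emit:
arm_command:
  deltas:
    - [[0,0,-1.5,0,0,0],[0,0,-1.5,0,0,0],[0,0,-1,0,0,0],[0,0,0,0,0,0],[0,0,0,0,0,0]]

```text
t: 13.55
tool_pos: [0.5616, -0.0998, 0.1814]
orientation: [-2.277, -2.162, 0.001]
force: [0.1, 0.4, 0.8]
opening: 0.0496
gripper_force: 0.0
```

```bash
python3 - <<'E'
from h import *
s=monitor.read_state(); print(np.round(s["tool_pos"],4),s["t"],s["orientation"],s["opening"])
b=snap("side"); cv2.imwrite("pics/raw_side4.png",b); a=snap("top"); cv2.imwrite("pics/raw_top4.png",a)
cv2.imwrite("pics/v10.png",np.hstack([cv2.resize(b[90:240,200:320],(480,600),interpolation=2),cv2.resize(a[120:240,180:244],(320,600),interpolation=2)]))
H=np.array([.564,-.1,.183]); print((proj("side",H)-[200,90])*4,[(proj("side",s["tool_pos"]+np.array([x,0,.038]))-[200,90])*4 for x in(-.025,0,.025)])
E
```

```text
[ 0.5616 -0.0998  0.1814] 13.55 [-2.27734910e+00 -2.16237252e+00  9.16263826e-04] 0.049645809231817654
[271.44597501 297.78683672] [array([297.28053381, 267.40931173]), array([274.3367352 , 256.29125186]), array([251.96641946, 245.4552013 ])]
```

View pics/v10.png

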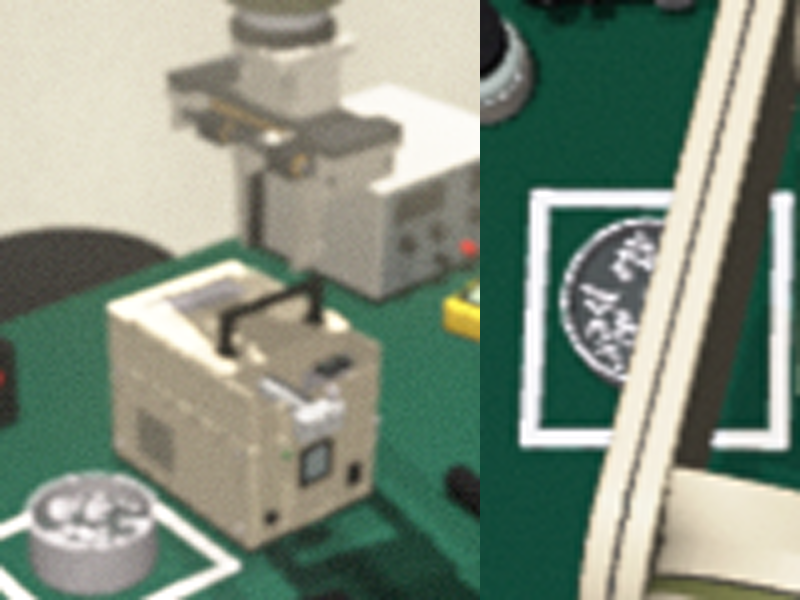

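The side view shows the finger tips, near (310,278) and far (255,245), straddling the bar between (225,318) and (318,285). The tin stands inside the square. Now I'll go down and grip.

Emit:
arm_command:
  deltas:
    - [[0.1,0,-1,0,0,0],[0.1,0,-1,0,0,0],[0,0,-1,0,0,0],[0,0,-0.8,0,0,0],[0,0,-0.5,0,0,0],[0,0,-0.3,0,0,0],[0,0,0,0,0,0],[0,0,0,0,0,0]]

```text
t: 14.32
tool_pos: [0.5642, -0.1008, 0.1357]
orientation: [-2.279, -2.162, 0.0]
force: [0.5, -0.6, 0.7]
opening: 0.0496
gripper_force: 0.0
```

Emit:
arm_command:
  deltas:
    - [[0,0,0,0,0,0],[0,0,0,0,0,0],[0,0,0,0,0,0],[0,0,0,0,0,0],[0,0,0,0,0,0],[0,0,0,0,0,0],[0,0,0,0,0,0],[0,0,0,0,0,0]]
  gripper: -1
  squeeze: 20

```text
t: 14.98
tool_pos: [0.565, -0.1008, 0.1359]
orientation: [2.278, 2.161, 0.002]
force: [5.1, -1.0, -1.0]
opening: 0.0096
gripper_force: 20.0
```

The opening is 9.6 mm, so the bar is gripped. I'll lift along the hinge arc, the first 30° slowly.

Emit:
arm_command:
  deltas:
    - [[0.17,-0.01,0.44,0,0,0],[0.18,-0.01,0.44,0,0,0],[0.21,-0.01,0.43,0,0,0],[0.22,-0.01,0.42,0,0,0],[0.25,-0.01,0.41,0,0,0],[0.25,-0.01,0.4,0,0,0],[0.28,-0.02,0.39,0,0,0],[0.29,-0.02,0.38,0,0,0],[0.32,-0.02,0.36,0,0,0],[0.32,-0.02,0.35,0,0,0],[0.34,-0.02,0.33,0,0,0],[0.35,-0.02,0.32,0,0,0]]
  squeeze: 15

```text
t: 15.98
tool_pos: [0.595, -0.1026, 0.1837]
orientation: [-2.278, -2.161, 0.003]
force: [-10.5, 0.4, 7.0]
opening: 0.0092
gripper_force: 15.0
```

```bash
python3 - <<'E'
from h import *
s=monitor.read_state(); print(np.round(s["tool_pos"],4),s["force"],s["wrist_torque"],s["opening"])
b=snap("side"); cv2.imwrite("pics/raw_side5.png",b)
b0=cv2.imread("pics/raw_side4.png"); d=cv2.absdiff(b,b0).max(2); print(cv2.boundingRect((d[140:200,220:300]>60).astype(np.uint8)))
E
```

```text
[ 0.595  -0.1026  0.1837] [-10.46040026   0.41067666   6.95083755] [-0.0915346   1.84774365  0.01297033] 0.009190454291662391
(13, 0, 56, 55)
```

Mostly 12 N radial, meaning my arc runs slightly inside the true one. I'll correct outward by about 1.5 mm and continue.

Emit:
arm_command:
  deltas:
    - [[-0.1,0,0.12,0,0,0],[0.37,-0.02,0.3,0,0,0],[0.38,-0.02,0.29,0,0,0],[0.39,-0.02,0.27,0,0,0],[0.4,-0.02,0.25,0,0,0],[0.41,-0.02,0.23,0,0,0],[0.43,-0.02,0.22,0,0,0],[0,0,0,0,0,0]]

```text
t: 16.7
tool_pos: [0.6198, -0.104, 0.201]
orientation: [2.278, 2.161, 0.001]
force: [-6.1, -1.2, 7.2]
opening: 0.0092
gripper_force: 15.0
```

Emit:
arm_command:
  deltas:
    - [[0,0,0.2,0,0,0],[0.43,-0.02,0.19,0,0,0],[0.43,-0.02,0.18,0,0,0],[0.44,-0.02,0.16,0,0,0],[0.45,-0.02,0.14,0,0,0],[0.46,-0.03,0.13,0,0,0],[0.46,-0.03,0.12,0,0,0],[0,0,0,0,0,0],[0,0,0,0,0,0]]

```text
t: 17.45
tool_pos: [0.6463, -0.1054, 0.2113]
orientation: [2.278, 2.161, 0.001]
force: [-3.8, -2.9, 5.9]
opening: 0.0095
gripper_force: 15.0
```

```bash
python3 - <<'E'
from h import *
s=monitor.read_state(); print(np.round(s["tool_pos"],4),s["force"].round(1),s["wrist_torque"].round(2),s["opening"],s["q"].round(2))
b=snap("side"); cv2.imwrite("pics/raw_side6.png",b)
y=-.053; ex=np.array([np.cos(y),np.sin(y),0]); ey=np.array([-np.sin(y),np.cos(y),0]); Hm=np.array([.666,-.106,.148])
for th in(50,55,60,65,70):
    t=np.radians(th); print(th,"edgeL,R",[proj("side",Hm+sg*.064*ey+.122*(-np.cos(t)*ex+[0,0,np.sin(t)])).round(1) for sg in(1,-1)])
h=cv2.cvtColor(b,cv2.COLOR_BGR2HSV); m=np.where((b.min(2)>175),'#',np.where(b.max(2)<75,',',np.where(h[...,1]>110,'.','o')))
for r in range(118,172,2): print(r,''.join(m[r,225:305]))
E
```

```text
[ 0.6463 -0.1054  0.2113] [-3.8 -2.9  5.9] [-0.73  0.56 -0.02] 0.009495316919915007 [-0.24  0.27  1.28 -0.    1.6  -0.19]
50 edgeL,R [array([246.7, 150.1]), array([279.1, 139.2])]
55 edgeL,R [array([244.9, 147.2]), array([277.4, 136.4])]
60 edgeL,R [array([243.1, 144.4]), array([275.5, 133.8])]
65 edgeL,R [array([241.1, 141.9]), array([273.6, 131.4])]
70 edgeL,R [array([239.1, 139.6]), array([271.6, 129.3])]
118 #####################ooooooooooooooooooooooooo##################################
120 #####################ooooooooooooooooooo########################################
122 ####################oooooooooooooo##############################################
124 #####################ooooooooooooo#oo###########################################
126 #####################ooooooooooooo#oooooo#######################################
128 #####################ooooooooooooo#ooooooooooo##################################
130 #####################oooooooooooooooooooooooooooooo#############################
132 #####################ooooooooooooooooooooooooooooooooooo########################
134 ####
[... 906 characters left out ...]
oooooooooooooooooooo
156 ,,,,,,,,,,,ooooooooooooooooooooooooooooooooooooooooooooooooooooooooooooooooooooo
158 ,,,,,,,,ooooooooooooooooooooooooooooooooooo.o.o.oooooooooooooooooooooooooooooooo
160 ,,,oooo.oooooooooooooooooooooooooooooooooooooo..oooooooooooooooooooooooooooooooo
162 o......oooooooooooooooooooooooooooooooooooooooooo...ooo.oooooooooooooooooooo,,oo
164 .oooooooooooooooooooooooooooooooooooooooooooooooooooo....ooooooooooooooooooooooo
166 oo######ooooooooooooooooooooooooooooooooooooooooooooooooo......oo.oooooo.....ooo
168 oooo####oooooooooooooooooooooooooooooooooooooooooooooooooooo..o...............o.
170 .oooooooooooooooooooooooooooooooooooooooooooooooooooooooooooooo.................
```

The lid edge in the side view runs from (244.5,142) to (275,133), between my 60° and 65° predictions. The bar's travel gives 59.7°. The grip is firm at 15 N and the tin is centred, so I'm handing in.

```bash
python3 -c "
from plant import ticket; print(ticket.close_job())"
```

```text
the job is handed in; nothing more can be done
None
```

The steel tin stands inside the taped square, about centred, and the gripper is still holding the feeder's lid at about 60° (59.7° from the handle's travel, 60–65° in the camera view); I handed the job in, and no verdict came back.

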